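Put the desk intercom through to the next room and call it

ROBOT

A 6-joint arm with a two-finger parallel gripper is mounted at the origin on the work surface. World frame = base frame: x ahead of the robot, y to its left, z up, the work surface at z = 0. Lengths are in m, angles in degrees, forces in N, time in s.
With the tool pointing down it reaches from about 0.35 to 0.875 m from the base axis. Payload 4.2 kg.
Tool frame: the origin (TCP) lies on the centre line of the jaws, within the pads' length; the fingertips stand 17 mm ahead of it and the grasp point (between the pads) lies 2 mm behind it; z points along the fingers, y is the direction in which the jaws open and shut (so a half turn about z gives the same grasp; the last joint's range is limited). The gripper opens to 87 mm and grips with 3 to 60 N. Pads are 19 mm wide; open, the fingers measure 117 mm over their backs; the gripper's body (75 mm by 190 mm) begins 51 mm behind the grasp point.
Start: joints at [-53.766, 22.042, 0.453, 0, -68.411, -14.817], TCP at [0.228, -0.582, 0.24] pointing down, gripper open.
Joint ranges: [-179.83, 179.83], [-69.29, 118.12], [-61.27, 80.66], [-181.25, 117.63], [-171.15, -9.14], [-177.46, 177.46]. Speed limits (degrees/s): [159.86, 159.86, 180, 180, 180, 180].

INTERFACE

Orientations are given as a 3x3 rotation matrix whose columns are the frame's x, y, z axes.
In Python, from station import * gives the robot as it stands.
- The arm moves only by the tool play_rows, never from a script. Its argument "targets" is a list that holds one entry, the list of rows, each a list of 5 numbers: the closure, from 0 (fully open) to 1 (shut), then the shift along the world's x, y, z in m, then the turn about the world's z in rad. In form: [[[gripper, x, y, z, twist], ...]]. A call has 1 to 5 rows; each row is the pose to reach, as a shift and turn from the pose commanded when the call began; what a row does not reach only later rows make up. A row lasts 1/12 s, in which the tool goes at most 41.7 mm and 7.16 degrees, less where a joint would pass 70% of its speed; a pose out of reach is approached as far as the arm can. A call with a gripper value outside its range is refused whole. The fingers move at their own pace and stop on an object; the grip force is fixed at half the most. Time passes only in rows, so rows that repeat a pose let the fingers close. It gives the time, the measured TCP pose, the force and the opening at its end, in the units of the state.
- sense(): the state, without advancing time (a new reading comes with each control period).
- capture(name): name is "scene" or "side" or "wrist"; returns the picture (400x640x3 uint8, blue, green, red); there is no depth.
- get_calibration(name): a dict with "camera_matrix" (3x3 intrinsics, pixels), "D" ([k1, k2, p1, p2, k3] as OpenCV has them; the pictures are not rectified), "T" (4x4, takes a point from camera to world coordinates). Camera axes: x right, y up, looking along -z (the intrinsics and any distortion apply to the point x, -y, -z); pixel columns grow to the right and rows downward; lengths in m; the calibration is good to about 2 mm. A picture is of the moment at which its call begins: read the wrist's pose just before it. get_calibration takes no time and is no camera call; for the wrist camera it gives the pose at the moment of the call.
- finish_job(): hands the job in, once; it reports no verdict.
The state is a dict: "time_s": time; "joints": joint angles; "joint_velocities": joint speeds; "effort": joint torques, N m; "tcp_pos": TCP position; "ee_rot": TCP orientation; "wrist_force": force on the tool from outside, world axes, zero at the start; "moment": the same for the moment, N m; "gripper_width": opening from 0.0 (shut) to 1.0 (fully open).
Only numpy, scipy, OpenCV 4.12 (cv2) and the standard library are available. Lean on these libraries where they do the work, as an engineer would, in place of code of your own. Each camera call takes 0.05 s, during which the arm holds its last target. There are 200 camera calls.

TASK

Put the desk intercom of the X-ray control room through to the next room along: press the room key directly to the right (seen from the operator's side, where the call bar is) of the key that is now down, fully in so that it stays down and the old one pops up, without pressing any other room key, and push the volume slide all the way up, away from you. Only when both are set, press the long call bar down, hold it for about two seconds and let it come up again. Leave the things standing beside the intercom where they are.

Things in the scene. Friction and masses are not known exactly. Their poses are not given: they have to be found in the camera images.
- intercom: White desk intercom, fixed, 215 (x) by 300 mm (y). Origin: centre of its underside, on the desk. +x to its back, away from operator and robot; +y to the operator's left. Level deck 45 mm high; behind x = 30 mm a sloping speaker face rises to 82 mm. Five keys in a row at x -25, y +92, +60, +28, -4, -36 mm; in front of them the call bar (x -82, y +28); right of them the volume slide (y -112).
- call_bar_top (a point): Centre of the top face of the call bar: plain grey bar, 26 mm front to back by 130 mm wide, standing 12 mm above the deck when up, near the front edge of the deck.
- call_bar (a joint): How far the call bar is pressed, m: 0 up, 0.006 fully down (6 mm). It is sprung, about 3 N to start and 5 N fully down, and comes up by itself when let go; about 4 mm or more counts as held down.
- volume_top (a point): Centre of the top of the volume slide's cap: plain grey block 16 mm (x) by 22 mm (y), its top 16.5 mm above the deck, with a thin white line across it. It runs along the intercom's x in a slot at y = -112 mm; from x = -70 mm (lowest) to x = -20 mm (fully up).
- volume (a joint): Travel of the volume slide, m: 0 lowest, nearest the operator; 0.050 fully up, away from the operator, against its end stop. It moves with about 1.5 N of friction and stays where it is left.
- key_1_top (a point): Centre of the top face of key_1, one of five identical plain grey room keys, 36 mm (x) by 25 mm (y), 32 mm apart. Its top is 15 mm above the deck when up, about 7 mm latched, 4.5 mm fully pressed. Numbers do not follow the order in the row: this key is the one down at the start, at any place but the right-hand end.
- key_1 (a joint): How far key_1 is pressed, m: 0 up, about 0.008 latched, 0.0105 bottom of travel (hard stop). Interlocked: pressing a key takes up to 4 N, frees the latched key about half-way, and latches only once past about 8.5 mm, then stays at about 8 mm when let go; let go sooner, it springs up.
- key_2_top (a point): Centre of the top face of key_2, one of five identical plain grey room keys, 36 mm (x) by 25 mm (y), 32 mm apart. Its top is 15 mm above the deck when up, about 7 mm latched, 4.5 mm fully pressed. Numbers do not follow the order in the row: read its place from this point.
- key_2 (a joint): How far key_2 is pressed, m: 0 up, about 0.008 latched, 0.0105 bottom of travel (hard stop). Interlocked: pressing a key takes up to 4 N, frees the latched key about half-way, and latches only once past about 8.5 mm, then stays at about 8 mm when let go; let go sooner, it springs up.
- key_3_top (a point): Centre of the top face of key_3, one of five identical plain grey room keys, 36 mm (x) by 25 mm (y), 32 mm apart. Its top is 15 mm above the deck when up, about 7 mm latched, 4.5 mm fully pressed. Numbers do not follow the order in the row: read its place from this point.
- key_3 (a joint): How far key_3 is pressed, m: 0 up, about 0.008 latched, 0.0105 bottom of travel (hard stop). Interlocked: pressing a key takes up to 4 N, frees the latched key about half-way, and latches only once past about 8.5 mm, then stays at about 8 mm when let go; let go sooner, it springs up.
- key_4_top (a point): Centre of the top face of key_4, one of five identical plain grey room keys, 36 mm (x) by 25 mm (y), 32 mm apart. Its top is 15 mm above the deck when up, about 7 mm latched, 4.5 mm fully pressed. Numbers do not follow the order in the row: read its place from this point.
- key_4 (a joint): How far key_4 is pressed, m: 0 up, about 0.008 latched, 0.0105 bottom of travel (hard stop). Interlocked: pressing a key takes up to 4 N, frees the latched key about half-way, and latches only once past about 8.5 mm, then stays at about 8 mm when let go; let go sooner, it springs up.
- key_5_top (a point): Centre of the top face of key_5, one of five identical plain grey room keys, 36 mm (x) by 25 mm (y), 32 mm apart. Its top is 15 mm above the deck when up, about 7 mm latched, 4.5 mm fully pressed. Numbers do not follow the order in the row: this one always is at the right-hand end.
- key_5 (a joint): How far key_5 is pressed, m: 0 up, about 0.008 latched, 0.0105 bottom of travel (hard stop). Interlocked: pressing a key takes up to 4 N, frees the latched key about half-way, and latches only once past about 8.5 mm, then stays at about 8 mm when let go; let go sooner, it springs up.
- tub_mid (a point): Middle (half-way up) of a round white plastic tub with a lid, 110 mm wide, 85 mm tall, loose on the desk to the left of the intercom. To be left alone.
- sanitiser_mid (a point): Point 70 mm above the desk on the axis of a loose hand sanitiser pump bottle, 56 mm wide, 173 mm tall, to the right of the intercom, towards its back. To be left alone.
- mouse_mid (a point): Middle of a loose black computer mouse, 105 by 58 by 34 mm, lying to the right of the intercom, towards its front. To be left alone.

How it is judged (in metres and radians):
On the way, in this order (a step that is already met when the one before it is completed fails the run):
1. the key directly to the right of the old one is latched down and all the others are up (value of joint key_1 below 0.002 m and (y of key_2_top in the frame of key_1_top above -0.022 m or y of key_2_top in the frame of key_1_top below -0.042 m or value of joint key_2 above 0.006 m) and (y of key_2_top in the frame of key_1_top below -0.022 m or value of joint key_2 below 0.002 m) and (y of key_2_top in the frame of key_1_top above -0.042 m or value of joint key_2 below 0.002 m) and (y of key_3_top in the frame of key_1_top above -0.022 m or y of key_3_top in the frame of key_1_top below -0.042 m or value of joint key_3 above 0.006 m) and (y of key_3_top in the frame of key_1_top below -0.022 m or value of joint key_3 below 0.002 m) and (y of key_3_top in the frame of key_1_top above -0.042 m or value of joint key_3 below 0.002 m) and (y of key_4_top in the frame of key_1_top above -0.022 m or y of key_4_top in the frame of key_1_top below -0.042 m or value of joint key_4 above 0.006 m) and (y of key_4_top in the frame of key_1_top below -0.022 m or value of joint key_4 below 0.002 m) and (y of key_4_top in the frame of key_1_top above -0.042 m or value of joint key_4 below 0.002 m) and (y of key_5_top in the frame of key_1_top above -0.022 m or y of key_5_top in the frame of key_1_top below -0.042 m or value of joint key_5 above 0.006 m) and (y of key_5_top in the frame of key_1_top below -0.022 m or value of joint key_5 below 0.002 m) and (y of key_5_top in the frame of key_1_top above -0.042 m or value of joint key_5 below 0.002 m)), for 0.2 s.
2. with that key latched and the volume slide fully up, the call bar is held down (about two seconds asked, 1.5 s needed) (all of step 1 and value of joint volume above 0.045 m and value of joint call_bar above 0.004 m), for 1.5 s.
At the end, for the whole second after the job is handed in: The key directly right of the one first down is latched (over 6 mm), the other four are up (under 2 mm), the volume slide is within 5 mm of its upper end, the call bar is up again (under 1.5 mm), and tub, bottle and mouse are within 30 mm of where they stood (all of step 1 and value of joint volume above 0.045 m and value of joint call_bar below 0.0015 m and distance of each of tub_mid, sanitiser_mid, mouse_mid from where it was at the start of the episode below 0.03 m); the robot touches nothing.
It fails at once if another room key (neither the old one nor the one to its right) pressed more than 4 mm (((y of key_2_top in the frame of key_1_top above -0.022 m or y of key_2_top in the frame of key_1_top below -0.042 m) and value of joint key_2 above 0.004 m) or ((y of key_3_top in the frame of key_1_top above -0.022 m or y of key_3_top in the frame of key_1_top below -0.042 m) and value of joint key_3 above 0.004 m) or ((y of key_4_top in the frame of key_1_top above -0.022 m or y of key_4_top in the frame of key_1_top below -0.042 m) and value of joint key_4 above 0.004 m) or ((y of key_5_top in the frame of key_1_top above -0.022 m or y of key_5_top in the frame of key_1_top below -0.042 m) and value of joint key_5 above 0.004 m)).
It fails at once if call bar pressed (more than 3 mm) before the new room is latched and the volume is up (value of joint call_bar above 0.003 m and not (value of joint key_1 below 0.002 m and (y of key_2_top in the frame of key_1_top above -0.022 m or y of key_2_top in the frame of key_1_top below -0.042 m or value of joint key_2 above 0.006 m) and (y of key_2_top in the frame of key_1_top below -0.022 m or value of joint key_2 below 0.002 m) and (y of key_2_top in the frame of key_1_top above -0.042 m or value of joint key_2 below 0.002 m) and (y of key_3_top in the frame of key_1_top above -0.022 m or y of key_3_top in the frame of key_1_top below -0.042 m or value of joint key_3 above 0.006 m) and (y of key_3_top in the frame of key_1_top below -0.022 m or value of joint key_3 below 0.002 m) and (y of key_3_top in the frame of key_1_top above -0.042 m or value of joint key_3 below 0.002 m) and (y of key_4_top in the frame of key_1_top above -0.022 m or y of key_4_top in the frame of key_1_top below -0.042 m or value of joint key_4 above 0.006 m) and (y of key_4_top in the frame of key_1_top below -0.022 m or value of joint key_4 below 0.002 m) and (y of key_4_top in the frame of key_1_top above -0.042 m or value of joint key_4 below 0.002 m) and (y of key_5_top in the frame of key_1_top above -0.022 m or y of key_5_top in the frame of key_1_top below -0.042 m or value of joint key_5 above 0.006 m) and (y of key_5_top in the frame of key_1_top below -0.022 m or value of joint key_5 below 0.002 m) and (y of key_5_top in the frame of key_1_top above -0.042 m or value of joint key_5 below 0.002 m) and value of joint volume above 0.045 m)).
It fails at once if tub, bottle or mouse knocked over or shoved more than 40 mm (distance of any of tub_mid, sanitiser_mid, mouse_mid from where it was at the start of the episode above 0.04 m or angle between any of tub_mid, sanitiser_mid, mouse_mid's own z axis and vertical above 0.6 rad).
It also fails if it takes over 45 s, if anything falls off the work surface, if the arm or the gripper's body presses on something with over 40 N, if the wrist force passes 120 N, or if a joint passes its speed limit or range.

## Working session

There is one attempt and no reset: what is moved stays moved. The work goes in short steps, Python scripts to look and compute and a tool call to move; the robot and the scene stay as the last step left them, time stands still between calls to the robot, and variables do not carry over. Pictures are saved under pics/ and viewed, on a budget of 10 in all, crops included, one or two more only if the job needs it, and the job is handed in when it is done.

Besides the shell and the picture viewer there is one more tool, called after "Emit:" as name([rows], argument=value, ...), one row to a line, values as JSON. play_rows: Moves the arm, as the interface text tells. Its arguments: {"type":"object","properties":{"targets":{"type":"array","items":{"type":"array","items":{"type":"array","items":{"type":"number"}}}}},"required":["targets"]}

```bash
mkdir -p pics
cat > h.py <<'E'
from station import *
import numpy as np, cv2
def ray(name,px,cal=None):
    c=cal or get_calibration(name); K=np.array(c["camera_matrix"],float);D=np.array(c["D"],float);T=np.array(c["T"])
    p=cv2.undistortPoints(np.array(px,float).reshape(-1,1,2),K,D).reshape(-1,2)
    d=np.c_[p[:,0],-p[:,1],-np.ones(len(p))]@T[:3,:3].T
    return T[:3,3],d
def onz(name,px,z,cal=None):
    o,d=ray(name,px,cal); z=np.broadcast_to(z,len(d))
    return o+d*((z-o[2])/d[:,2])[:,None]
def proj(name,P,cal=None):
    c=cal or get_calibration(name);T=np.linalg.inv(np.array(c["T"]))
    q=np.array(P,float).reshape(-1,3)@T[:3,:3].T+T[:3,3]; q=q*[1,-1,-1]
    return cv2.projectPoints(q,np.zeros(3),np.zeros(3),np.array(c["camera_matrix"],float),np.array(c["D"],float))[0].reshape(-1,2)
E
python3 - <<'E'
from h import *
for n in("scene","side"):
    cv2.imwrite(f"pics/{n}1.png",capture(n)); print(n,np.round(get_calibration(n)["T"],3).tolist())
s=sense();print(s)
E
```

```text
scene [[0.835, -0.381, 0.398, 0.946], [0.551, 0.588, -0.593, -0.505], [-0.008, 0.714, 0.7, 0.732], [0.0, 0.0, 0.0, 1.0]]
side [[-0.933, 0.269, -0.239, 0.333], [-0.36, -0.72, 0.593, 0.704], [-0.013, 0.64, 0.769, 0.952], [0.0, 0.0, 0.0, 1.0]]
{'time_s': 0.1, 'joints': array([-5.37680148e+01,  2.20868267e+01,  3.88454861e-01, -2.29314726e-02,
       -6.84102314e+01, -1.48179411e+01]), 'joint_velocities': array([ 0.0013415 , -0.17291571,  0.12489812,  0.09898677, -0.07871042,
       -0.0715271 ]), 'effort': array([-3.56127421e-04, -3.91688597e+01,  1.87935269e+01,  4.23191518e+00,
        1.34925259e-02, -7.70917222e-05]), 'tcp_pos': array([ 0.22803685, -0.58138942,  0.23857594]), 'ee_rot': array([[-9.31020186e-01, -3.64966765e-01, -8.20132149e-04],
       [-3.64967665e-01,  9.31018552e-01,  1.74889342e-03],
       [ 1.25270272e-04,  1.92757679e-03, -9.99998134e-01]]), 'wrist_force': array([-0.42395209,  0.42607517,  0.52110652]), 'moment': array([0.00835744, 0.00208667, 0.03283829]), 'gripper_width': 0.9958873656055163}
```

View pics/scene1.png

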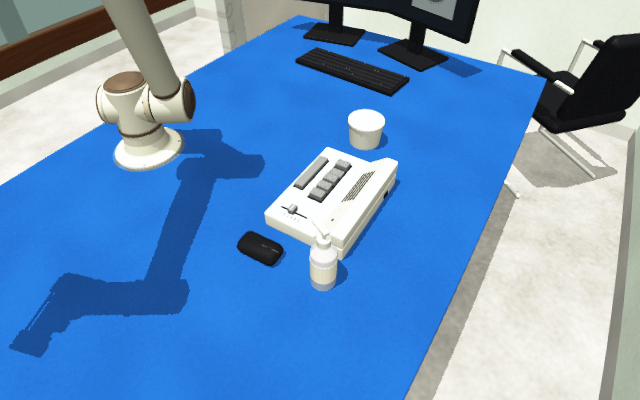

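View pics/side1.png

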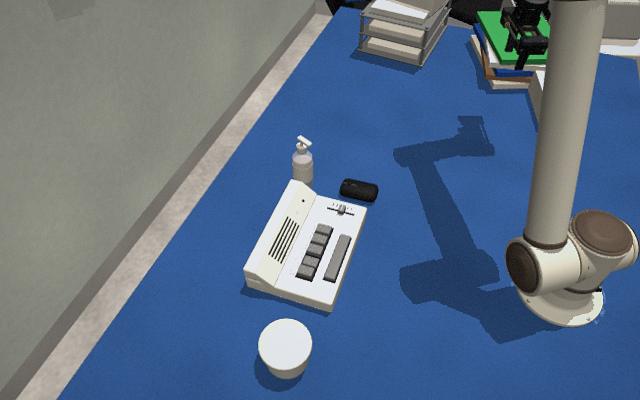

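The scene view shows the intercom at about (335,200) px, the tub at (366,128), the bottle at (323,265) and the mouse at (260,248). The side view shows the deck's front corners near (366,206) and (331,309). I'll get a rough pose from these, then go above for a wrist view.

Run:
```python
from h import *
a=onz("side",[(366,206),(331,309),(337,258),(341,209)],[.045,.045,.057,.0615])
b=onz("scene",[(266,213),(328,149),(311,172),(292,210)],[.045,.045,.057,.0615])
print(a.round(3),b.round(3))
print(np.linalg.norm(a[0]-a[1]),np.linalg.norm(b[0]-b[1]))
print(get_calibration("wrist"))
```

```text
[[ 0.497 -0.047  0.045]
 [ 0.482  0.263  0.045]
 [ 0.512  0.14   0.057]
 [ 0.551 -0.001  0.062]] [[ 0.5   -0.045  0.045]
 [ 0.495  0.242  0.045]
 [ 0.516  0.124  0.057]
 [ 0.556 -0.015  0.062]]
0.3104245602712147 0.2866419300624564
{'camera_matrix': array([[299.08011646,   0.        , 317.6552803 ],
       [  0.        , 299.08011646, 200.64390288],
       [  0.        ,   0.        ,   1.        ]]), 'D': array([-0.00290973,  0.        ,  0.        ,  0.        ,  0.        ]), 'T': array([[-3.64761343e-01, -8.90665225e-01, -2.71412267e-01,
         1.52500986e-01],
       [ 9.31100668e-01, -3.48656749e-01, -1.07191500e-01,
        -6.10822313e-01],
       [ 8.42023020e-04, -2.91811459e-01,  9.56475490e-01,
         3.84125724e-01],
       [ 0.00000000e+00,  0.00000000e+00,  0.00000000e+00,
         1.00000000e+00]])}
```

Rough pose: front edge centre about (0.49, 0.10) and small yaw. I'll turn the jaws along x, so the closed tip is narrow across the keys, and go above.

Emit:
play_rows([
  [[1,0.018,0.034,0.01,0.12],[1,0.036,0.068,0.02,0.24],[1,0.054,0.102,0.03,0.36],[1,0.072,0.136,0.04,0.48],[1,0.09,0.17,0.04,0.6]],
])

```text
time_s: 0.52
tcp_pos: [0.3192, -0.4109, 0.2813]
ee_rot: [[-0.558, -0.83, 0.002], [-0.83, 0.558, -0.002], [0.001, -0.003, -1.0]]
wrist_force: [1.5, -0.1, 0.4]
gripper_width: 0.712
```

Emit:
play_rows([
  [[1,0.018,0.034,0,0.12],[1,0.036,0.068,0,0.24],[1,0.054,0.102,0,0.36],[1,0.072,0.136,0,0.48],[1,0.09,0.17,0,0.6]],
])

```text
time_s: 0.93
tcp_pos: [0.4084, -0.2399, 0.2794]
ee_rot: [[0.009, -1.0, -0.0], [-1.0, -0.009, 0.0], [-0.0, 0.0, -1.0]]
wrist_force: [0.1, -0.5, -0.2]
gripper_width: 0.326
```

Emit:
play_rows([
  [[1,0.018,0.034,0,0],[1,0.036,0.068,0,0],[1,0.054,0.102,0,0],[1,0.072,0.136,0,0],[1,0.09,0.17,0,0]],
])

```text
time_s: 1.35
tcp_pos: [0.4984, -0.0699, 0.2794]
ee_rot: [[0.003, -1.0, -0.0], [-1.0, -0.003, 0.0], [-0.0, 0.0, -1.0]]
wrist_force: [1.1, -0.0, -0.1]
gripper_width: 0.02
```

Emit:
play_rows([
  [[1,0.018,0.034,0,0],[1,0.036,0.068,0,0],[1,0.054,0.102,0,0],[1,0.072,0.14,0,0.04],[1,0.072,0.14,0,0.04]],
])

```text
time_s: 1.77
tcp_pos: [0.5726, 0.0735, 0.278]
ee_rot: [[0.049, -0.999, -0.0], [-0.999, -0.049, 0.0], [-0.0, 0.0, -1.0]]
wrist_force: [1.0, -1.2, -0.2]
gripper_width: 0.003
```

Run:
```python
from h import *
import pickle
s=sense();c=get_calibration("wrist");im=capture("wrist")
pickle.dump(c,open("w1.pkl","wb"));cv2.imwrite("pics/w1.png",im)
print(s["time_s"],s["tcp_pos"],s["ee_rot"],s["joints"],s["gripper_width"])
```

```text
1.7667 [0.57259988 0.07346903 0.27796873] [[ 4.93426099e-02 -9.98781911e-01 -3.52220572e-05]
 [-9.98781792e-01 -4.93426212e-02  4.88207973e-04]
 [-4.89351241e-04  1.10896939e-05 -9.99999880e-01]] [ 2.33675599e+01  1.59817906e+01 -2.85121197e+00 -2.79776637e-02
 -7.11577575e+01 -2.05302540e+01] 0.003017465203209228
```

View pics/w1.png

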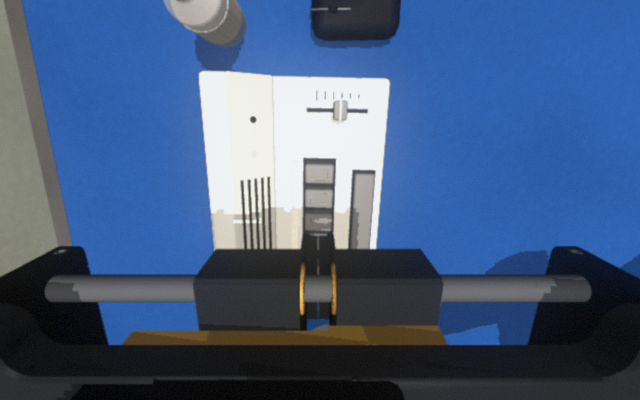

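The wrist view has −y at its top. The slide cap is at (341,110) px, the right deck edge at row 78, the front edge runs from (389,79) to (377,245), and the right-hand keys start at (319,172). The gripper hides the left keys, so I'll shift it left.

Emit:
play_rows([
  [[1,0,0.04,0.01,0],[1,0,0.08,0.02,0],[1,0,0.12,0.02,0],[1,0,0.13,0.02,0],[1,0,0.13,0.02,0]],
])

```text
time_s: 2.23
tcp_pos: [0.5697, 0.2, 0.2987]
ee_rot: [[0.046, -0.999, -0.001], [-0.999, -0.046, -0.0], [0.0, 0.001, -1.0]]
wrist_force: [-0.2, -1.0, 0.2]
gripper_width: -0.003
```

Run:
```python
from h import *
import pickle
s=sense();c=get_calibration("wrist");im=capture("wrist")
pickle.dump(c,open("w2.pkl","wb"));cv2.imwrite("pics/w2full.png",im)
cv2.imwrite("pics/w2.png",cv2.resize(im[60:260,180:440],None,fx=3,fy=3,interpolation=cv2.INTER_CUBIC))
print(s["time_s"],s["tcp_pos"])
```

```text
2.2333 [0.56966344 0.20004819 0.29867468]
```

View pics/w2.png

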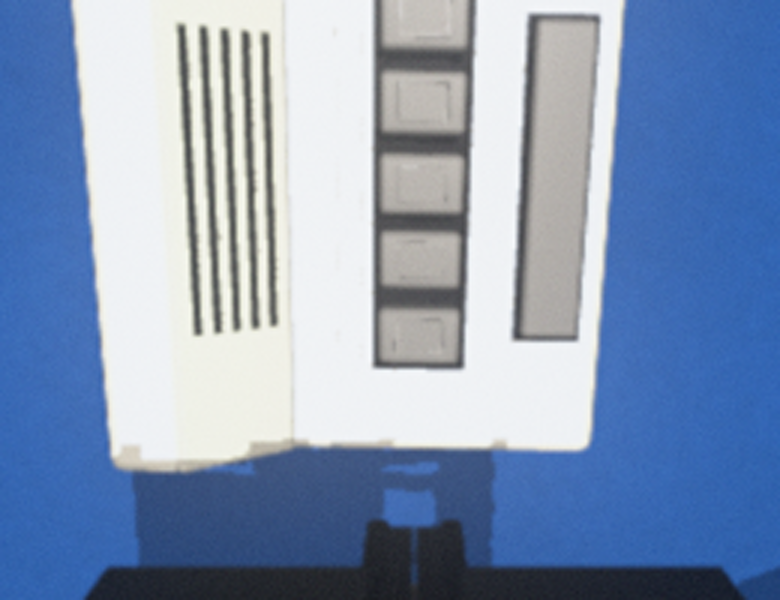

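Four full keys show at crop rows 101, 183, 258 and 335, a fifth is cut off at the top, and the bar is on the right. Heights aren't clear from above, so I'll enlarge the first scene and side pictures.

Run:
```python
from h import *
a=cv2.imread("pics/scene1.png")[145:225,270:370];b=cv2.imread("pics/side1.png")[195:295,285:365]
a=cv2.resize(a,(400,320),interpolation=cv2.INTER_CUBIC);a=cv2.copyMakeBorder(a,0,180,0,0,0)
cv2.imwrite("pics/zz.png",np.hstack([a,cv2.resize(b,(400,500),interpolation=cv2.INTER_CUBIC)]))
```

```text
(no output)
```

View pics/zz.png

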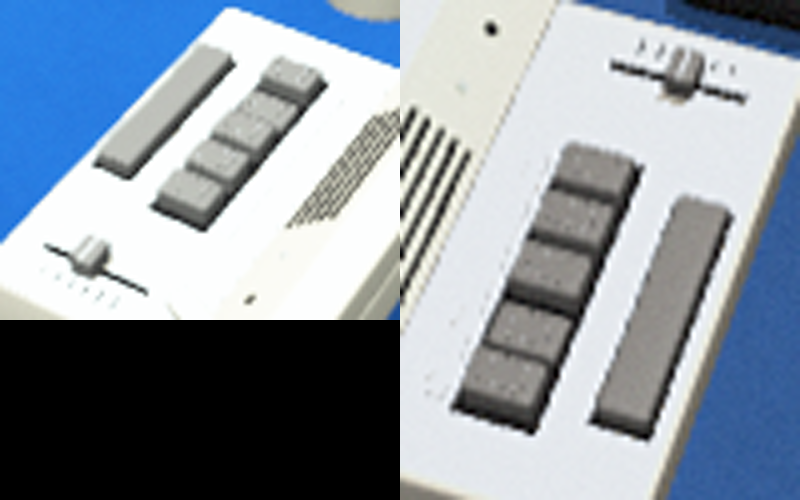

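The key next to the left end is low: in the scene view its spacing to its neighbours is 33 and then 22–30 px, and in the side view 60 and then 42 px. So the old key is at y = +60 and the target is the middle key at y = +28. Next I'll measure the pose.

Run:
```python
from h import *
import pickle
c1=pickle.load(open("w1.pkl","rb"));c2=pickle.load(open("w2.pkl","rb"))
f=lambda u,v:(180+u/3,60+v/3)
# keys by place y=92,60,28,-4 ; bar centre; deck edge pts
P=onz("wrist",[f(419,335),f(421,258),f(422,183),f(424,102),f(557,178),f(613,150),f(591,445)],[.06,.052,.06,.06,.057,.045,.045],c2)
print(P.round(4))
Q=onz("wrist",[(341,110),(389,79),(377,245),(275,77)],[.0615,.045,.045,.045],c1);print(Q.round(4))
src=np.array([(-25,92),(-25,60),(-25,28),(-25,-4),(-82,28)])/1e3
A=P[:5,:2];sm=src.mean(0);am=A.mean(0);U,_,V=np.linalg.svd((src-sm).T@(A-am));R=V.T@np.diag([1,np.linalg.det(U@V)])@U.T
t=am-R@sm;print("pose",t,np.degrees(np.arctan2(R[1,0],R[0,0])),"res",((src@R.T+t)-A).round(4).tolist())
print("slide in frame",(Q[:,:2]-t)@R)
print("slide row end", R@[-.02,-.112]+t)
T=lambda x,y,z:np.r_[R@[x,y]+t,z]
M=[T(-.025,.028,.06),T(-.082,.028,.057),T(-.1075,-.15,.045),T(-.1075,.15,.045)]
print(proj("side",M),proj("scene",M))
print("bottle",onz("scene",[(323,288)],0),"side",onz("side",[(303,184)],0))
```

```text
[[0.5662 0.197  0.06  ]
 [0.5668 0.1647 0.052 ]
 [0.568  0.133  0.06  ]
 [0.5687 0.1014 0.06  ]
 [0.5118 0.1286 0.057 ]
 [0.4872 0.1163 0.045 ]
 [0.4829 0.2486 0.045 ]]
[[ 0.5488 -0.0076  0.0615]
 [ 0.4937 -0.0453  0.045 ]
 [ 0.4849  0.1685  0.045 ]
 [ 0.6278 -0.0409  0.045 ]]
pose [0.59455081 0.10584536] 2.6214831777141194 res [[-0.0008, -0.0004], [0.0, -0.0001], [0.0003, -0.0004], [0.001, -0.0007], [-0.0005, 0.0015]]
slide in frame [[-0.05084886 -0.11121437]
 [-0.10769738 -0.14635505]
 [-0.10663155  0.0676486 ]
 [ 0.02646392 -0.14808125]]
slide row end [ 0.57969435 -0.00695218]
[[315.61687924 247.94353009]
 [338.46217166 254.79472843]
 [367.31608325 205.78038894]
 [333.48875592 304.48924518]] [[329.95126741 176.46840871]
 [310.75963671 169.89659106]
 [262.87762314 212.96209175]
 [325.33070056 145.58580627]]
bottle [[ 0.70843234 -0.11958864  0.        ]] side [[ 0.69812826 -0.09994601  0.        ]]
```

The pose is (0.5945, 0.1058) with 2.6° yaw, and residuals are about 1 mm. The deck edges land at −0.107 and −0.147 as they should, the slide is at x = −51 mm, and the bottle is well clear. The target key top is at (0.568, 0.132).

Emit:
play_rows([
  [[1,-0.001,-0.035,0,0],[1,-0.001,-0.067,0,0],[1,-0.001,-0.067,-0.04,0],[1,-0.001,-0.067,-0.08,0],[1,-0.001,-0.067,-0.12,0]],
])

```text
time_s: 2.7
tcp_pos: [0.5689, 0.1283, 0.1793]
ee_rot: [[0.039, -0.999, 0.002], [-0.999, -0.039, 0.001], [-0.001, -0.002, -1.0]]
wrist_force: [1.8, 0.9, -0.6]
gripper_width: 0.006
```

Emit:
play_rows([
  [[1,0,0,-0.04,0],[1,0,0,-0.07,0],[1,0,0,-0.09,0],[1,0,0,-0.09,0],[1,0,0,-0.09,0]],
])

```text
time_s: 3.12
tcp_pos: [0.5688, 0.1293, 0.0891]
ee_rot: [[0.041, -0.999, -0.002], [-0.999, -0.041, -0.002], [0.002, 0.002, -1.0]]
wrist_force: [0.8, 0.7, 0.5]
gripper_width: 0.01
```

Emit:
play_rows([
  [[1,0,0.003,-0.004,0],[1,0,0.003,-0.011,0],[1,0,0.003,-0.015,0],[1,0,0.003,-0.019,0],[1,0,0.003,-0.021,0]],
])

```text
time_s: 3.53
tcp_pos: [0.5699, 0.1346, 0.0692]
ee_rot: [[0.043, -0.999, 0.002], [-0.999, -0.043, 0.001], [-0.001, -0.002, -1.0]]
wrist_force: [0.2, -0.3, 2.0]
gripper_width: 0.003
```

Emit:
play_rows([
  [[1,0,0,-0.001,0],[1,0,0,-0.002,0],[1,0,0,-0.002,0]],
])

```text
time_s: 3.78
tcp_pos: [0.5698, 0.1345, 0.067]
ee_rot: [[0.043, -0.999, 0.001], [-0.999, -0.043, 0.0], [-0.0, -0.001, -1.0]]
wrist_force: [0.9, 0.3, 1.2]
gripper_width: 0.004
```

Emit:
play_rows([
  [[1,0,0,-0.001,0],[1,0,0,-0.0015,0],[1,0,0,-0.0015,0]],
])

```text
time_s: 4.03
tcp_pos: [0.5698, 0.1345, 0.0669]
ee_rot: [[0.044, -0.999, 0.002], [-0.999, -0.044, 0.0], [-0.0, -0.002, -1.0]]
wrist_force: [-1.9, 0.4, 10.1]
gripper_width: 0.004
```

It hit the hard stop, with the tip at 0.050 m and 10 N. Now I'll lift and go in front of the slide.

Emit:
play_rows([
  [[1,0,0,0.025,0],[1,0,0,0.055,0],[1,-0.014,-0.04,0.055,0],[1,-0.027,-0.08,0.055,0],[1,-0.04,-0.115,0.055,0]],
])

```text
time_s: 4.45
tcp_pos: [0.5279, 0.0181, 0.12]
ee_rot: [[0.044, -0.999, -0.001], [-0.999, -0.044, 0.0], [-0.0, 0.001, -1.0]]
wrist_force: [-0.1, -0.8, -0.4]
gripper_width: 0.007
```

Emit:
play_rows([
  [[1,-0.012,-0.03,0,0],[1,-0.012,-0.03,0,0],[1,-0.012,-0.03,0,0]],
])

```text
time_s: 4.7
tcp_pos: [0.5159, -0.0124, 0.1198]
ee_rot: [[0.04, -0.999, -0.002], [-0.999, -0.04, -0.0], [0.0, 0.002, -1.0]]
wrist_force: [0.2, 0.0, 0.1]
gripper_width: 0.01
```

Run:
```python
from h import *
im=capture("side");cv2.imwrite("pics/s2f.png",im);a=capture("scene")
b=cv2.resize(im[195:295,285:365],(400,500),interpolation=cv2.INTER_CUBIC)
a=cv2.resize(a[145:225,270:370],(400,320),interpolation=cv2.INTER_CUBIC);a=cv2.copyMakeBorder(a,0,180,0,0,0)
cv2.imwrite("pics/zz2.png",np.hstack([a,b]));print(sense()["tcp_pos"],sense()["wrist_force"])
```

```text
[ 0.51735758 -0.01065555  0.11997262] [ 0.13331574  0.3153286  -0.50883883]
```

View pics/zz2.png

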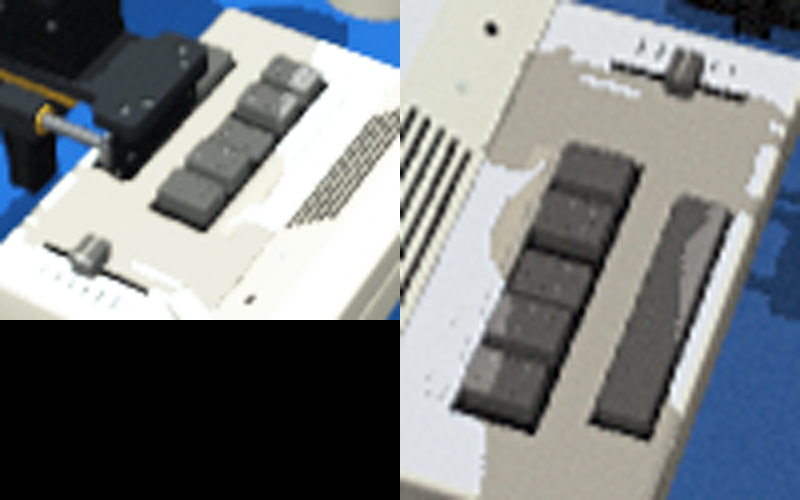

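The middle key now sits low (side crop (551,278)) and the old one is back up. Now the slide: lower in front of its cap, then push.

Emit:
play_rows([
  [[1,0,0,-0.025,0],[1,0,0,-0.042,0],[1,0,0,-0.051,0],[1,0,0,-0.051,0]],
])

```text
time_s: 5.13
tcp_pos: [0.5162, -0.0102, 0.0669]
ee_rot: [[0.044, -0.999, -0.005], [-0.999, -0.044, -0.001], [0.001, 0.005, -1.0]]
wrist_force: [-0.1, -0.1, -0.4]
gripper_width: 0.008
```

Emit:
play_rows([
  [[1,0.005,0.0002,0,0],[1,0.01,0.0005,0,0],[1,0.015,0.0007,0,0],[1,0.02,0.001,0,0],[1,0.025,0.001,0,0]],
])

```text
time_s: 5.55
tcp_pos: [0.5426, -0.0097, 0.0695]
ee_rot: [[0.043, -0.999, -0.0], [-0.999, -0.043, 0.0], [-0.0, 0.0, -1.0]]
wrist_force: [-1.9, 1.0, 0.9]
gripper_width: 0.007
```

Emit:
play_rows([
  [[1,0.004,0.0002,-0.001,0],[1,0.007,0.0003,-0.001,0],[1,0.01,0.0004,-0.001,0],[1,0.013,0.0006,-0.001,0],[1,0.013,0.0006,-0.001,0]],
])

```text
time_s: 5.97
tcp_pos: [0.5559, -0.0093, 0.068]
ee_rot: [[0.043, -0.999, 0.001], [-0.999, -0.043, -0.0], [0.0, -0.001, -1.0]]
wrist_force: [-0.3, -0.9, 0.2]
gripper_width: 0.002
```

Emit:
play_rows([
  [[1,0.003,0.0001,0,0],[1,0.005,0.0002,0,0],[1,0.005,0.0002,0,0]],
])

```text
time_s: 6.22
tcp_pos: [0.5606, -0.0091, 0.068]
ee_rot: [[0.043, -0.999, 0.0], [-0.999, -0.043, -0.0], [0.0, -0.0, -1.0]]
wrist_force: [0.0, -0.2, -0.3]
gripper_width: 0.007
```

Emit:
play_rows([
  [[1,0.002,0.0001,0,0],[1,0.004,0.0002,0,0],[1,0.004,0.0002,0,0]],
])

```text
time_s: 6.47
tcp_pos: [0.5616, -0.0092, 0.0675]
ee_rot: [[0.042, -0.999, -0.007], [-0.999, -0.042, -0.001], [0.001, 0.007, -1.0]]
wrist_force: [-6.9, 0.0, 2.5]
gripper_width: 0.004
```

Run:
```python
from h import *
b=cv2.resize(capture("side")[185:285,285:385],(500,500),interpolation=cv2.INTER_CUBIC)
cv2.imwrite("pics/zz3.png",b);print(sense()["tcp_pos"],sense()["wrist_force"])
R=lambda x,y,z:[.5945+.99895*x-.0457*y,.1058+.0457*x+.99895*y,z]
print(((proj("side",[R(-.02,-.112,.0615),R(-.051,-.112,.0615)])-[285,185])*5).round())
```

```text
[ 0.56158934 -0.00921719  0.06744666] [-6.07082434 -0.66414452  2.8992955 ]
[[231.  97.]
 [288. 111.]]
```

View pics/zz3.png

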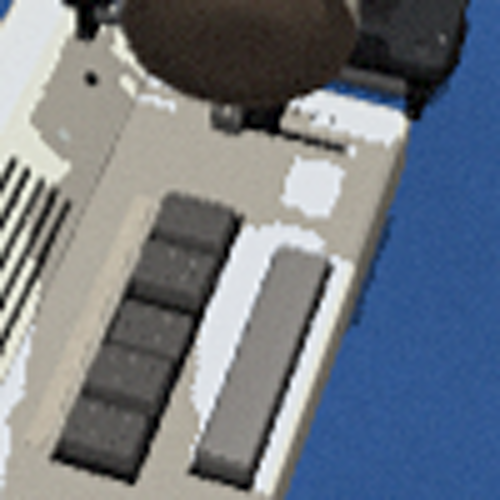

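The stop is felt at 6.9 N, and the cap at crop (228,115) is where the upper end should be, with the same offset from the projection as before. Now I'll back off, lift, and go over the bar.

Emit:
play_rows([
  [[1,-0.01,0,0,0],[1,-0.01,0,0.025,0],[1,-0.01,0,0.055,0],[1,-0.02,0.03,0.055,0],[1,-0.035,0.065,0.055,0]],
])

```text
time_s: 6.93
tcp_pos: [0.5322, 0.0566, 0.1255]
ee_rot: [[0.04, -0.999, 0.008], [-0.999, -0.04, 0.003], [-0.002, -0.008, -1.0]]
wrist_force: [0.1, 1.2, -0.3]
gripper_width: 0.005
```

Emit:
play_rows([
  [[1,-0.012,0.035,0,0],[1,-0.02,0.074,0,0],[1,-0.02,0.074,-0.02,0],[1,-0.02,0.074,-0.035,0],[1,-0.02,0.074,-0.035,0]],
])

```text
time_s: 7.35
tcp_pos: [0.5079, 0.1308, 0.0859]
ee_rot: [[0.044, -0.999, -0.003], [-0.999, -0.044, -0.001], [0.001, 0.003, -1.0]]
wrist_force: [0.3, 0.1, 0.0]
gripper_width: 0.006
```

Emit:
play_rows([
  [[1,0,0,-0.008,0],[1,0,0,-0.013,0],[1,0,0,-0.016,0],[1,0,0,-0.019,0],[1,0,0,-0.019,0]],
])

```text
time_s: 7.77
tcp_pos: [0.51, 0.1303, 0.0695]
ee_rot: [[0.043, -0.999, 0.002], [-0.999, -0.043, 0.001], [-0.001, -0.002, -1.0]]
wrist_force: [-1.5, 1.2, 5.1]
gripper_width: 0.004
```

Emit:
play_rows([
  [[1,0,0,-0.001,0],[1,0,0,-0.002,0],[1,0,0,-0.002,0],[1,0,0,-0.002,0],[1,0,0,-0.002,0]],
])

```text
time_s: 8.18
tcp_pos: [0.51, 0.1303, 0.0684]
ee_rot: [[0.043, -0.999, 0.002], [-0.999, -0.043, 0.001], [-0.0, -0.002, -1.0]]
wrist_force: [-2.2, 0.5, 8.5]
gripper_width: 0.007
```

The bar is bottomed at 8.5 N. Holding.

Emit:
play_rows([
  [[1,0,0,0,0],[1,0,0,0,0],[1,0,0,0,0],[1,0,0,0,0],[1,0,0,0,0]],
])

```text
time_s: 8.6
tcp_pos: [0.51, 0.1303, 0.0684]
ee_rot: [[0.043, -0.999, 0.002], [-0.999, -0.043, 0.001], [-0.0, -0.002, -1.0]]
wrist_force: [-2.2, -0.7, 7.6]
gripper_width: 0.006
```

Emit:
play_rows([
  [[1,0,0,0,0],[1,0,0,0,0],[1,0,0,0,0],[1,0,0,0,0],[1,0,0,0,0]],
])

```text
time_s: 9.02
tcp_pos: [0.51, 0.1302, 0.0684]
ee_rot: [[0.043, -0.999, 0.002], [-0.999, -0.043, 0.001], [-0.0, -0.002, -1.0]]
wrist_force: [-1.2, 0.4, 9.0]
gripper_width: -0.001
```

Emit:
play_rows([
  [[1,0,0,0,0],[1,0,0,0,0],[1,0,0,0,0],[1,0,0,0,0],[1,0,0,0,0]],
])

```text
time_s: 9.43
tcp_pos: [0.51, 0.1303, 0.0684]
ee_rot: [[0.043, -0.999, 0.002], [-0.999, -0.043, 0.001], [-0.0, -0.002, -1.0]]
wrist_force: [-1.7, 0.0, 9.2]
gripper_width: 0.001
```

Emit:
play_rows([
  [[1,0,0,0,0],[1,0,0,0,0],[1,0,0,0,0],[1,0,0,0,0],[1,0,0,0,0]],
])

```text
time_s: 9.85
tcp_pos: [0.51, 0.1303, 0.0684]
ee_rot: [[0.043, -0.999, 0.002], [-0.999, -0.043, 0.001], [-0.0, -0.002, -1.0]]
wrist_force: [-1.6, -0.0, 8.1]
gripper_width: 0.003
```

Emit:
play_rows([
  [[1,0,0,0.02,0],[1,0,0,0.06,0],[1,0,0,0.1,0],[1,-0.03,0,0.14,0],[1,-0.06,0,0.16,0]],
])

```text
time_s: 10.27
tcp_pos: [0.4527, 0.1306, 0.2281]
ee_rot: [[0.041, -0.999, 0.004], [-0.999, -0.041, 0.001], [-0.001, -0.004, -1.0]]
wrist_force: [-1.2, 1.7, 0.1]
gripper_width: 0.006
```

Emit:
play_rows([
  [[1,-0.02,0.03,0,0],[1,-0.04,0.06,0,0],[1,-0.05,0.09,0,0],[1,-0.05,0.1,0,0],[1,-0.05,0.1,0,0]],
])

```text
time_s: 10.68
tcp_pos: [0.4008, 0.2319, 0.2256]
ee_rot: [[0.046, -0.999, 0.0], [-0.999, -0.046, 0.001], [-0.0, -0.0, -1.0]]
wrist_force: [-0.7, 0.6, -0.0]
gripper_width: 0.003
```

Run:
```python
from h import *
a,b=capture("scene"),capture("side")
for n,i in(("scene",a),("side",b)):
    o=cv2.imread(f"pics/{n}1.png");print(n)
a=cv2.resize(a[100:300,230:410],(360,400),interpolation=cv2.INTER_CUBIC);b=cv2.resize(b[190:290,285:385],(400,400),interpolation=cv2.INTER_CUBIC)
cv2.imwrite("pics/end.png",np.hstack([a,b]));print(sense()["tcp_pos"],sense()["wrist_force"],sense()["time_s"])
```

```text
scene
side
[0.40095703 0.22986067 0.22517311] [-0.81514466 -0.77224611  0.08379428] 10.7833
```

View pics/end.png

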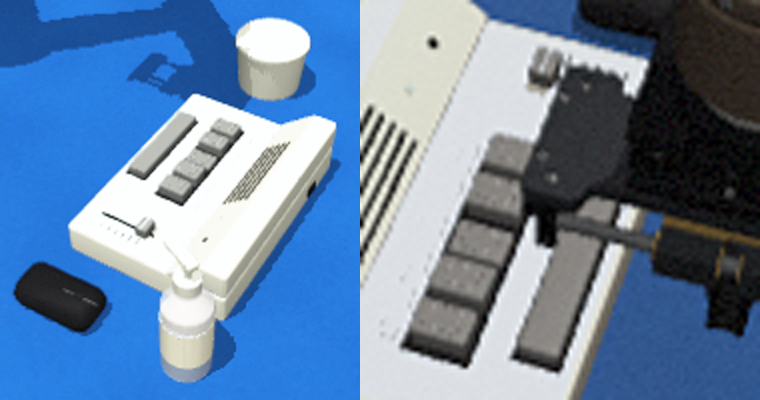

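The middle key is low, the other four are up, the slide is at the far end of its slot, the bar is up, and the tub, bottle and mouse have not moved. Handing in.

```bash
python3 -c "
from station import *
print(finish_job())"
```

```text
the job is handed in; nothing more can be done
None
```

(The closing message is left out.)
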